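# Open the stuck media bottle on the scale

## Task

The cap of the square bottle standing in the holder on the scale is stuck: grip it firmly and break it loose with a short hard anticlockwise twist, then spin it on gently until you feel its stop, without forcing it there and without lifting or tilting the bottle. Then lift the cap straight off and set it down gently, open side down, on the floor of the steel tray. Leave the bottle standing in its holder and leave everything else alone.

Things in the scene. Friction and masses are not known exactly. Their poses are not given: they have to be found in the camera images.
- cap_center (a point): Centre, half-way up, of the white ribbed screw cap: 54 mm across, 36 mm high, 40 g, z up; the solid upper 22 mm are best to grip, the skirt below is hollow. At the start it is screwed on the bottle. It opens anticlockwise seen from above and does not rise as it turns. It stays where it was turned to when let go, so it can be regrasped: more than one grasp is needed.
- bottle_neck (a point): Top centre of the neck, on the cap's axis, 4 mm below the seated cap's centre. The cap sticks over the first 0.6 rad (0.5 to 0.9 N m; slips in a grip under 40 N), then turns freely up to a stop 1.7 to 2.3 rad from the start (varies; felt as rising torque: 0.3 N m is enough, over 0.6 is forcing). It lifts off only within 0.15 rad of the stop; before, the thread holds it and the bottle comes up.
- bottle: Clear square plastic bottle, loose, 750 g, body 76 x 76 mm and 116 mm high, with a round neck; origin at the centre of its underside, z up. The cap's underside is 140 mm and the seated cap's top 176 mm above the origin. It stands in the holder with 1.5 mm play on each side, which keeps it from turning.
- holder (a point): Centre of the floor of the open square aluminium bottle holder on the white bench scale, 69 mm above the bench; inside 79 x 79 mm, walls 40 mm high. The scale is 200 x 200 mm and fixed.
- tray_floor (a point): Centre of the floor of the fixed shallow stainless tray, 3 mm above the bench; outside 150 mm along its x, 230 mm along its y, wall 3 mm thick and 14 mm high. A stopper stands in its +y end, 78 mm from the centre; the middle and the -y half are free.
- stopper_mid (a point): Middle of a black rubber stopper, 34 mm across, 26 mm high, standing in the tray; leave alone.
- vial_mid (a point): Middle of a small amber vial, 22 mm across, 50 mm high; leave alone.
- jar_mid (a point): Middle of a small white jar, 42 mm across, 55 mm high; leave alone.
- wrench: Steel wrench, 160 mm long, lying on the bench; leave alone.
- driver: Screwdriver, 170 mm long, lying on the bench; leave alone.
- weight_mid (a point): Middle of a steel calibration weight, 26 mm across, 36 mm high, standing on the scale's pan beside the holder; leave alone.

How it is judged:
By the outcome, as a careful person would: the job done as asked, in the order asked, and still so for the second after the job is handed in, with the robot touching nothing.
It also fails if it takes over 61 s, if anything falls off the work surface, if the arm or the gripper's body presses on something with over 40 N, if the wrist force passes 120 N, or if a joint passes its speed limit or range.

## Robot

A 6-joint arm with a two-finger parallel gripper is mounted at the origin on the work surface. World frame = base frame: x ahead of the robot, y to its left, z up, the work surface at z = 0. Lengths are in m, angles in degrees, forces in N, time in s.
With the tool pointing down it reaches from about 0.4 to 0.825 m from the base axis. Payload 7 kg.
Tool frame: the origin (TCP) lies midway between the tips of the shut fingers; the grasp point (between the pads) lies 19 mm behind it; y points along the fingers, z is the direction in which the jaws open and shut, and the axes are right-handed (so a half turn about y gives the same grasp; the last joint's range is limited). The gripper opens to 88 mm and grips with 3 to 60 N. Pads are 19 mm wide; open, the fingers measure 130 mm over their backs; the gripper's body (78 mm by 193 mm) begins 47 mm behind the grasp point.
Start: joints at [88.757, 20.546, 0.682, 0, -70.136, -16.507], TCP at [0.206, 0.643, 0.227] pointing down, gripper open.
Joint ranges: [-176.03, 176.03], [-82.01, 121.73], [-58.28, 71.71], [-173.87, 95.51], [-174.79, -0.11], [-173.66, 173.66]. Speed limits (degrees/s): [136.94, 136.94, 172.46, 180, 180, 180].

## Interface

Orientations are given as [roll, pitch, yaw] about the fixed x, y, z axes, in that order (R = Rz(yaw) Ry(pitch) Rx(roll)).
In Python, from plant import ctrl gives the robot as it stands.
- The arm moves only by the tool step_arm, never from a script. Its argument "rows" is a list that holds one entry, the list of rows, each a list of 7 numbers: the gripper command: -1 is shut, 1 is fully open, values between are in proportion, then the shift along the world's x, y, z in cm, then the turn, a rotation vector about the world's x, y, z in degrees. In form: [[[fingers, tx, ty, tz, rx, ry, rz], ...]]. A call has 1 to 12 rows; each row shifts and turns the commanded pose from where the row before left it; what a row does not reach is not made up. A row lasts 1/8 s, in which the tool goes at most 62.5 mm and 10.7 degrees, less where a joint would pass 70% of its speed; a pose out of reach is approached as far as the arm can. A call is refused whole if a number of a shift passes 6.25 or a number of a turn 10.7, either way. A call with a gripper value outside its range is refused whole. The fingers move at their own pace and stop on an object; the grip force is fixed at half the most. Time passes only in rows, so rows that do not move let the fingers close. It gives the time, the measured TCP pose, the force and the opening at its end, in the units of the state.
- ctrl.get_obs(): the state, without advancing time (a new reading comes with each control period).
- ctrl.snapshot(name): name is "scene" or "side" or "wrist"; returns the picture (400x640x3 uint8, blue, green, red); there is no depth.
- ctrl.camera_params(name): a dict with "vertical_fov" (degrees; the focal length in pixels is half the picture's height over the tangent of half this angle, whatever the lens; pixels are square), "cx", "cy" (the principal point, pixels), "rvec" (rotation vector, rad) and "tvec" (3), from world to camera coordinates, as OpenCV has them. Camera axes: x right, y down, z forward; pixel columns grow to the right and rows downward; lengths in m; the calibration is good to about 2 mm. A picture is of the moment at which its call begins: read the wrist's pose just before it. camera_params takes no time and is no camera call; for the wrist camera it gives the pose at the moment of the call.
- ctrl.close_job(): hands the job in, once; it reports no verdict.
The state is a dict: "clock": time; "joint_pos": joint angles; "qvel": joint speeds; "tau": joint torques, N m; "tool_pos": TCP position; "orientation": TCP orientation; "force": force on the tool from outside, world axes, zero at the start; "moment": the same for the moment, N m; "opening": finger opening in m.
Only numpy, scipy, OpenCV 4.12 (cv2) and the standard library are available. Lean on these libraries where they do the work, as an engineer would, in place of code of your own. Each camera call takes 0.05 s, during which the arm holds its last target. There are 200 camera calls.

## Working session

There is one attempt and no reset: what is moved stays moved. The work goes in short steps, Python scripts to look and compute and a tool call to move; the robot and the scene stay as the last step left them, time stands still between calls to the robot, and variables do not carry over. Pictures are saved under pics/ and viewed, about 8 in all and at most 12, crops included, and the job is handed in when it is done.

Besides the shell and the picture viewer there is one more tool, called after "Call:" by a JSON object that holds its "api" and its "payload". step_arm: Moves the arm, as the interface text tells. Its arguments: {"type":"object","properties":{"rows":{"type":"array"}},"required":["rows"]}

```bash
mkdir -p pics; ls
cat > h.py <<'E'
import numpy as np, cv2
from plant import ctrl
def cam(n):
    p=ctrl.camera_params(n); f=200/np.tan(np.radians(p["vertical_fov"])/2)
    R=cv2.Rodrigues(np.array(p["rvec"],float))[0]; t=np.array(p["tvec"],float).reshape(3)
    return f,p["cx"],p["cy"],R,t
def ray(c,u,v):
    f,cx,cy,R,t=c
    return -R.T@t, R.T@np.array([(u-cx)/f,(v-cy)/f,1])
def onz(c,u,v,z):
    o,d=ray(c,u,v); return o+d*(z-o[2])/d[2]
def proj(c,P):
    f,cx,cy,R,t=c; q=R@np.array(P)+t; return cx+f*q[0]/q[2], cy+f*q[1]/q[2]
def tri(*rs):
    A=np.zeros((3,3));b=np.zeros(3)
    for o,d in rs:
        d=d/np.linalg.norm(d);M=np.eye(3)-np.outer(d,d);A+=M;b+=M@o
    return np.linalg.solve(A,b)
def st():
    o=ctrl.get_obs()
    for k in("clock","tool_pos","orientation","force","moment","opening","joint_pos"): print(k,np.round(o[k],4))
E
python3 - <<'E'
from h import *
st()
for n in("scene","side","wrist"):
    p=ctrl.camera_params(n);print(n,p); cv2.imwrite(f"pics/{n}0.png",ctrl.snapshot(n))
E
```

```text
pics
clock 0.0
tool_pos [0.2057 0.6424 0.2256]
orientation [-8.990570e+01  9.200000e-03  1.622428e+02]
force [ 0.7767 -0.0497 -0.0331]
moment [ 0.0143 -0.0278  0.0065]
opening 0.0876
joint_pos [ 8.87566e+01  2.05913e+01  6.34300e-01 -1.91000e-02 -7.01361e+01
 -1.65073e+01]
scene {'vertical_fov': 54.140394425219576, 'cx': 319.74588667048874, 'cy': 200.8664371719799, 'rvec': array([ 0.76034633,  2.45809164, -1.29950727]), 'tvec': array([ 0.45903537, -0.03219193,  1.70034397])}
side {'vertical_fov': 43.829638077352385, 'cx': 313.6184495642777, 'cy': 204.07233589813097, 'rvec': array([ 2.3445312 , -0.06197739,  0.04136662]), 'tvec': array([-0.54568506,  0.10677574,  1.76142854])}
wrist {'vertical_fov': 68.29147477700027, 'cx': 319.69730447133406, 'cy': 204.2447870973169, 'rvec': array([-1.72855461,  2.3699628 ,  0.37165909]), 'tvec': array([ 0.67489603, -0.03779269,  0.39245235])}
```

View pics/scene0.png

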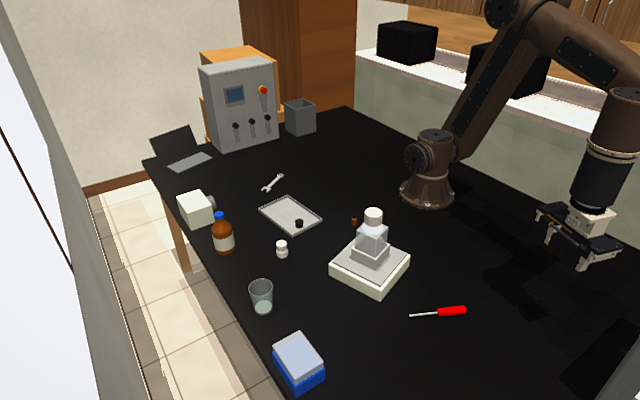

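View pics/side0.png

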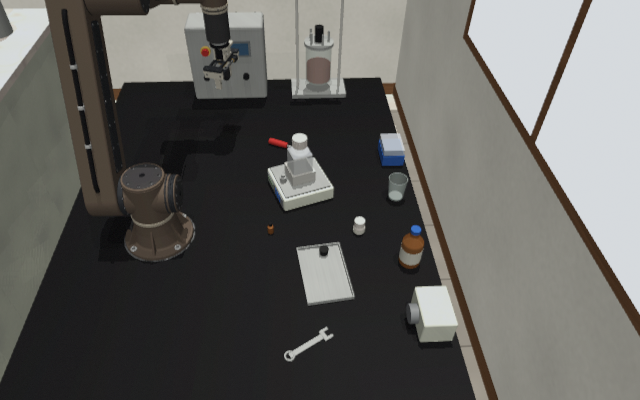

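View pics/wrist0.png

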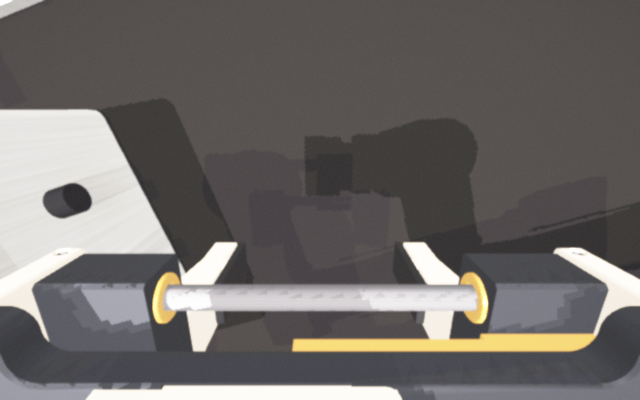

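The scene view shows the cap at about (373,216) and the tray at about (290,215). The side view shows the cap at about (300,141), the tray at (325,272) and the weight at (283,180).

Run:
```python
from h import *
a=cv2.imread("pics/scene0.png");b=cv2.imread("pics/side0.png")
cs,cd=cam("scene"),cam("side")
A=cv2.resize(a[190:310,320:420],None,fx=4,fy=4,interpolation=cv2.INTER_CUBIC)
B=cv2.resize(b[125:215,260:340],None,fx=5,fy=5,interpolation=cv2.INTER_CUBIC)
B=cv2.copyMakeBorder(B,0,A.shape[0]-B.shape[0],0,0,cv2.BORDER_CONSTANT)
cv2.imwrite("pics/crop.png",np.hstack([A,B]))
P=tri(ray(cs,373,216),ray(cd,300,141));print("cap tri",P, onz(cs,373,216,.227),onz(cd,300,141,.227))
print("tray side",[onz(cd,*q,.017).round(3) for q in((297,246),(340,243),(354,299),(307,304))])
print("tray scene",[onz(cs,*q,.017).round(3) for q in((290,196),(323,215),(293,235),(259,210))])
print("stop",onz(cd,324,251,.016),onz(cs,299,223,.016))
```

```text
cap tri [0.50558717 0.2213914  0.22881758] [0.50062901 0.21940018 0.227     ] [0.50785652 0.2213563  0.227     ]
tray side [array([ 0.484, -0.093,  0.017]), array([ 0.633, -0.086,  0.017]), array([ 0.654, -0.319,  0.017]), array([ 0.507, -0.331,  0.017])]
tray scene [array([ 0.504, -0.3  ,  0.017]), array([ 0.465, -0.107,  0.017]), array([ 0.627, -0.069,  0.017]), array([ 0.659, -0.285,  0.017])]
stop [ 0.57502006 -0.1189485   0.016     ] [ 0.56972016 -0.11898639  0.016     ]
```

View pics/crop.png

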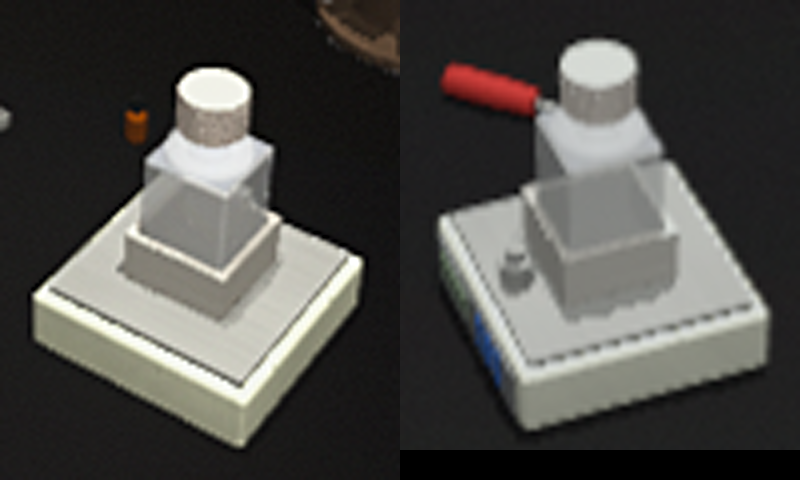

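Run:
```python
from h import *
cs,cd=cam("scene"),cam("side")
print([a for a in dir(ctrl) if a[0]!='_'])
r1,r2=(373.75,211.75),(299.6,137)
print(onz(cs,*r1,.245),onz(cd,*r2,.245),tri(ray(cs,*r1),ray(cd,*r2)))
```

```text
['PlanningError', 'camera_params', 'close_job', 'get_obs', 'snapshot']
[0.50141912 0.22210254 0.245     ] [0.50656454 0.22107814 0.245     ] [0.50466074 0.22270473 0.24539094]
```

Call:
{"api": "step_arm", "payload": {"rows": [[[1,0,0,5,0,0,0],[1,0,0,5,0,0,0],[1,2.5,-3.5,0,0,0,-9],[1,2.5,-3.5,0,0,0,-9],[1,2.5,-3.5,0,0,0,-9],[1,2.5,-3.5,0,0,0,-9],[1,2.5,-3.5,0,0,0,-9],[1,2.5,-3.5,0,0,0,-9],[1,2.5,-3.5,0,0,0,-9],[1,2.5,-3.5,0,0,0,-9],[1,2.5,-3.5,0,0,0,-9],[1,2.5,-3.5,0,0,0,-9]]]}}

```text
clock: 1.65
tool_pos: [0.4563, 0.2915, 0.3265]
orientation: [-90.0, 0.0, 72.0]
force: [1.4, -0.3, -0.7]
opening: 0.0874
```

Call:
{"api": "step_arm", "payload": {"rows": [[[1,2.4,-3.5,0,0,0,0],[1,2.4,-3.4,0,0,0,0],[1,0,0,0,0,0,0],[1,0,0,0,0,0,0]]]}}

```text
clock: 2.15
tool_pos: [0.5037, 0.2237, 0.3263]
orientation: [-90.0, 0.0, 72.2]
force: [0.9, 0.0, -0.1]
opening: 0.0877
```

Run:
```python
from h import *
st();c=cam("wrist");im=ctrl.snapshot("wrist");cv2.imwrite("pics/w1.png",im)
print("pred cap top",proj(c,(.505,.222,.245)),"cam pos",-c[3].T@c[4])
```

```text
clock 2.15
tool_pos [0.5037 0.2237 0.3263]
orientation [-8.99780e+01  1.32000e-02  7.22039e+01]
force [ 0.93    0.0267 -0.1286]
moment [ 0.1011 -0.0677  0.0204]
opening 0.0877
joint_pos [ 4.43041e+01  5.97770e+00 -5.56040e+00 -1.36000e-02 -7.84839e+01
 -6.20975e+01]
pred cap top (np.float64(318.97767046157287), np.float64(209.22248485715)) cam pos [0.47967752 0.14439306 0.48464546]
```

View pics/w1.png

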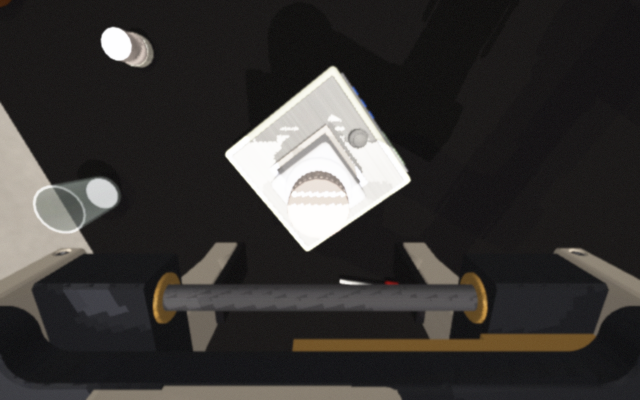

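Run:
```python
from h import *
c=cam("wrist");im=cv2.imread("pics/w1.png")
cr=cv2.resize(im[155:260,260:380],None,fx=5,fy=5,interpolation=cv2.INTER_CUBIC)
t=np.linspace(0,2*np.pi,60)
for dx,col in((0,(0,0,255)),):
  for a in t:
    u,v=proj(c,(.505+.027*np.cos(a),.222+.027*np.sin(a),.245)); cv2.circle(cr,(int((u-260+.5)*5),int((v-155+.5)*5)),1,col,-1)
cv2.imwrite("pics/w1c.png",cr)
```

```text
(no output)
```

View pics/w1c.png

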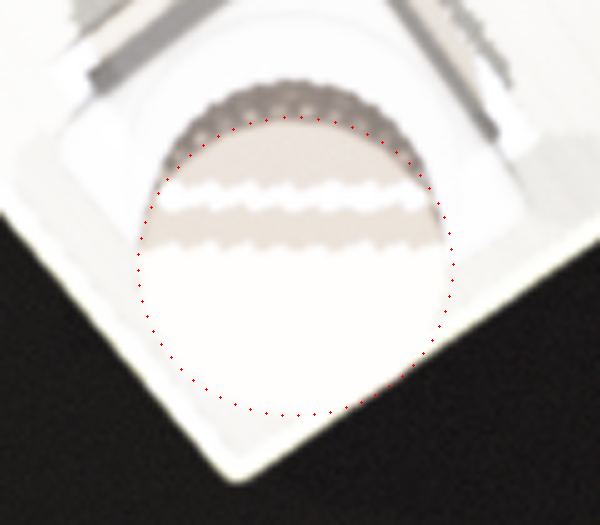

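Call:
{"api": "step_arm", "payload": {"rows": [[[1,0.1,-0.2,-3,0,0,0],[1,0,0,-3,0,0,0],[1,0,0,-3,0,0,0],[1,0,0,-2.1,0,0,0],[1,0,0,0,0,0,0],[0.3,0,0,0,0,0,0],[0.3,0,0,0,0,0,0]]]}}

```text
clock: 3.08
tool_pos: [0.5052, 0.2225, 0.2168]
orientation: [-90.1, -0.1, 72.3]
force: [-0.7, 0.1, -0.0]
opening: 0.0731
```

Run:
```python
from h import *
st()
```

```text
clock 3.075
tool_pos [0.5052 0.2225 0.2168]
orientation [-90.0642  -0.093   72.2789]
force [-0.692   0.1008 -0.0137]
moment [ 0.1023 -0.0728  0.0086]
opening 0.0731
joint_pos [ 4.41069e+01  9.32590e+00 -1.59123e+01  1.41000e-02 -6.46495e+01
 -6.18342e+01]
```

Call:
{"api": "step_arm", "payload": {"rows": [[[-1,0,0,0,0,0,0],[-1,0,0,0,0,0,0],[-1,0,0,0,0,0,0],[-1,0,0,0,0,0,0]]]}}

```text
clock: 3.58
tool_pos: [0.5049, 0.2219, 0.2159]
orientation: [-90.0, -0.0, 72.3]
force: [-1.4, 0.1, 3.3]
opening: 0.0536
```

Run:
```python
from h import *
st()
cv2.imwrite("pics/w2.png",ctrl.snapshot("wrist"))
```

```text
clock 3.575
tool_pos [0.5049 0.2219 0.2159]
orientation [-9.00149e+01 -1.87000e-02  7.22523e+01]
force [-1.4458  0.0769  3.2621]
moment [ 0.2189  0.4741 -0.0481]
opening 0.0536
joint_pos [ 4.40807e+01  9.36560e+00 -1.59764e+01  4.80000e-03 -6.46345e+01
 -6.18305e+01]
```

Call:
{"api": "step_arm", "payload": {"rows": [[[-1,0,0,0,0,0,0],[-1,0,0,0,0,0,0],[-1,0,0,0,0,0,10]]]}}

```text
clock: 4.0
tool_pos: [0.505, 0.2221, 0.216]
orientation: [-90.0, -0.0, 82.4]
force: [-3.9, 3.9, 6.7]
opening: 0.0534
```

Run:
```python
from h import *
st()
```

```text
clock 4.0
tool_pos [0.505  0.2221 0.216 ]
orientation [-9.00323e+01 -4.95000e-02  8.24114e+01]
force [-3.88    3.9022  6.7109]
moment [ 1.5211  1.6156 -0.8016]
opening 0.0534
joint_pos [ 4.40814e+01  9.36910e+00 -1.59640e+01 -5.90000e-03 -6.46079e+01
 -5.16675e+01]
```

Call:
{"api": "step_arm", "payload": {"rows": [[[-1,0,0,0,0,0,10]]]}}

```text
clock: 4.12
tool_pos: [0.5043, 0.2228, 0.216]
orientation: [-90.0, -0.1, 92.5]
force: [-11.0, 3.3, 13.1]
opening: 0.0531
```

Run:
```python
from h import *
st()
cv2.imwrite("pics/w3.png",ctrl.snapshot("wrist"))
```

```text
clock 4.125
tool_pos [0.5043 0.2228 0.216 ]
orientation [-89.9773  -0.1231  92.4857]
force [-10.9526   3.327   13.0704]
moment [ 1.5684  4.1689 -0.6341]
opening 0.0531
joint_pos [ 44.1134   9.3451 -15.9336  -0.1185 -64.6565 -41.577 ]
```

Run:
```python
from h import *
a=cv2.imread("pics/w2.png");b=cv2.imread("pics/w3.png")
f=lambda i:cv2.resize(i[110:330,220:420],None,fx=2,fy=2,interpolation=cv2.INTER_CUBIC)
cv2.imwrite("pics/c23.png",np.hstack([f(a),f(b)]));st()
```

```text
clock 4.175
tool_pos [0.5042 0.2226 0.2161]
orientation [-89.9754  -0.0957  93.0707]
force [-3.4866  3.1674  6.1373]
moment [1.3325 1.353  0.1422]
opening 0.0536
joint_pos [ 44.1216   9.3352 -15.9411  -0.0977 -64.6795 -41.0091]
```

View pics/c23.png

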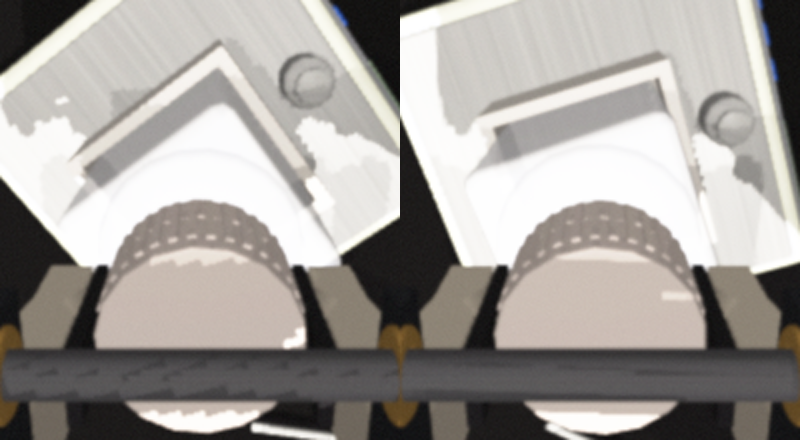

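Call:
{"api": "step_arm", "payload": {"rows": [[[-1,0,0,0,0,0,10],[-1,0,0,0,0,0,10]]]}}

```text
clock: 4.42
tool_pos: [0.5048, 0.2218, 0.2159]
orientation: [-90.0, 0.0, 112.6]
force: [-0.5, -0.9, 4.1]
opening: 0.0535
```

Run:
```python
from h import *
st()
```

```text
clock 4.425
tool_pos [0.5048 0.2218 0.2159]
orientation [-9.001810e+01  8.500000e-03  1.125881e+02]
force [-0.456  -0.9371  4.1109]
moment [-0.2118  0.1153  0.0126]
opening 0.0535
joint_pos [ 4.40848e+01  9.36510e+00 -1.59913e+01  1.61000e-02 -6.46299e+01
 -2.15035e+01]
```

Call:
{"api": "step_arm", "payload": {"rows": [[[-1,0,0,0,0,0,3],[-1,0,0,0,0,0,3]]]}}

```text
clock: 4.68
tool_pos: [0.5051, 0.2217, 0.2158]
orientation: [-90.0, 0.0, 118.4]
force: [-0.5, -0.2, 4.5]
opening: 0.0534
```

Run:
```python
from h import *
st();cv2.imwrite("pics/w4.png",ctrl.snapshot("wrist"));cv2.imwrite("pics/s4.png",ctrl.snapshot("side"))
```

```text
clock 4.675
tool_pos [0.5051 0.2217 0.2158]
orientation [-9.003150e+01  2.460000e-02  1.183539e+02]
force [-0.5086 -0.1717  4.4527]
moment [-0.2246  0.0323 -0.0416]
opening 0.0534
joint_pos [ 4.40696e+01  9.37770e+00 -1.59861e+01  3.56000e-02 -6.46126e+01
 -1.57310e+01]
```

Call:
{"api": "step_arm", "payload": {"rows": [[[-1,0,0,0,0,0,4],[-1,0,0,0,0,0,4],[-1,0,0,0,0,0,4],[-1,0,0,0,0,0,4],[-1,0,0,0,0,0,4],[-1,0,0,0,0,0,4],[-1,0,0,0,0,0,4],[-1,0,0,0,0,0,4],[-1,0,0,0,0,0,4],[-1,0,0,0,0,0,3],[-1,0,0,0,0,0,2]]]}}

```text
clock: 6.15
tool_pos: [0.5052, 0.2219, 0.2158]
orientation: [-90.0, 0.0, 159.3]
force: [0.4, -0.0, 4.6]
opening: 0.054
```

Run:
```python
from h import *
st()
```

```text
clock 6.15
tool_pos [0.5052 0.2219 0.2158]
orientation [-9.002320e+01  3.990000e-02  1.592704e+02]
force [ 0.3651 -0.0272  4.6139]
moment [-0.171  -0.2395  0.0363]
opening 0.054
joint_pos [ 4.40704e+01  9.38240e+00 -1.59783e+01  2.90000e-02 -6.46013e+01
  2.51876e+01]
```

Call:
{"api": "step_arm", "payload": {"rows": [[[-1,0,0,0,0,0,2],[-1,0,0,0,0,0,2]]]}}

```text
clock: 6.4
tool_pos: [0.5051, 0.2219, 0.2158]
orientation: [-90.0, 0.0, 163.3]
force: [-0.0, -0.7, 5.6]
opening: 0.0536
```

Run:
```python
from h import *
st()
```

```text
clock 6.4
tool_pos [0.5051 0.2219 0.2158]
orientation [-9.002330e+01  3.020000e-02  1.633408e+02]
force [-0.0252 -0.6562  5.6068]
moment [-0.2815 -0.2169 -0.0363]
opening 0.0536
joint_pos [ 4.40761e+01  9.37770e+00 -1.59785e+01  1.66000e-02 -6.46086e+01
  2.92576e+01]
```

Call:
{"api": "step_arm", "payload": {"rows": [[[-1,0,0,0,0,0,1.5],[-1,0,0,0,0,0,1.5],[-1,0,0,0,0,0,0]]]}}

```text
clock: 6.78
tool_pos: [0.505, 0.222, 0.2158]
orientation: [-90.0, 0.0, 166.3]
force: [-0.2, -0.8, 5.3]
opening: 0.0534
```

```bash
cat > m.py <<'E'
from h import *
o=ctrl.get_obs();print(o["clock"],np.round(o["orientation"],2),np.round(o["force"],1),np.round(o["moment"],3),np.round(o["tau"][5],3))
E
python3 m.py
```

```text
6.775 [-9.0020e+01  3.0000e-02  1.6631e+02] [-0.2 -0.8  5.3] [-0.166 -0.142  0.023] 0.151
```

Call:
{"api": "step_arm", "payload": {"rows": [[[-1,0,0,0,0,0,1.5],[-1,0,0,0,0,0,0]]]}}

```text
clock: 7.02
tool_pos: [0.505, 0.222, 0.2158]
orientation: [-90.0, 0.0, 167.8]
force: [0.0, -0.9, 5.0]
opening: 0.0539
```

```bash
python3 m.py
```

```text
7.025 [-9.002e+01  3.000e-02  1.678e+02] [ 0.  -0.9  5. ] [-0.114 -0.167 -0.022] 0.144
```

Call:
{"api": "step_arm", "payload": {"rows": [[[-1,0,0,0,0,0,1.5],[-1,0,0,0,0,0,1.5],[-1,0,0,0,0,0,0]]]}}

```text
clock: 7.4
tool_pos: [0.505, 0.2219, 0.2158]
orientation: [-90.0, 0.0, 170.8]
force: [0.6, -1.0, 5.4]
opening: 0.0537
```

```bash
python3 m.py
```

```text
7.4 [-9.0020e+01  3.0000e-02  1.7081e+02] [ 0.6 -1.   5.4] [-0.14  -0.18   0.026] 0.149
```

Call:
{"api": "step_arm", "payload": {"rows": [[[-1,0,0,0,0,0,1.5],[-1,0,0,0,0,0,1.5],[-1,0,0,0,0,0,0]]]}}

```text
clock: 7.78
tool_pos: [0.505, 0.222, 0.2158]
orientation: [-90.0, 0.0, 173.8]
force: [-0.2, -1.0, 5.7]
opening: 0.0531
```

```bash
python3 m.py
```

```text
7.775 [-9.0020e+01  3.0000e-02  1.7381e+02] [-0.2 -1.   5.7] [-0.099 -0.162  0.112] 0.149
```

Call:
{"api": "step_arm", "payload": {"rows": [[[-1,0,0,0,0,0,1.5],[-1,0,0,0,0,0,0]]]}}

```text
clock: 8.02
tool_pos: [0.505, 0.222, 0.2158]
orientation: [-90.0, 0.0, 175.3]
force: [0.4, -0.2, 5.2]
opening: 0.0536
```

```bash
python3 m.py
```

```text
8.025 [-9.0020e+01  3.0000e-02  1.7531e+02] [ 0.4 -0.2  5.2] [-0.179 -0.191  0.002] 0.143
```

Call:
{"api": "step_arm", "payload": {"rows": [[[-1,0,0,0,0,0,1.5],[-1,0,0,0,0,0,1.5],[-1,0,0,0,0,0,0]]]}}

```text
clock: 8.4
tool_pos: [0.505, 0.222, 0.2158]
orientation: [-90.0, 0.0, 178.3]
force: [0.1, 0.2, 4.8]
opening: 0.0535
```

```bash
python3 m.py
```

```text
8.4 [-9.0020e+01  3.0000e-02  1.7831e+02] [0.1 0.2 4.8] [-0.095 -0.163  0.018] 0.149
```

Call:
{"api": "step_arm", "payload": {"rows": [[[-1,0,0,0,0,0,1.5],[-1,0,0,0,0,0,0]]]}}

```text
clock: 8.65
tool_pos: [0.505, 0.222, 0.2159]
orientation: [-90.0, 0.0, 179.8]
force: [-0.1, 0.1, 5.4]
opening: 0.0535
```

```bash
python3 m.py
```

```text
8.65 [-9.0020e+01  4.0000e-02  1.7981e+02] [-0.1  0.1  5.4] [-0.114 -0.135  0.031] 0.143
```

Call:
{"api": "step_arm", "payload": {"rows": [[[-1,0,0,0,0,0,1.5],[-1,0,0,0,0,0,1.5],[-1,0,0,0,0,0,0]]]}}

```text
clock: 9.02
tool_pos: [0.505, 0.222, 0.2158]
orientation: [-90.0, 0.0, -177.2]
force: [0.6, -0.9, 5.6]
opening: 0.0538
```

```bash
python3 m.py
```

```text
9.025 [-9.0010e+01  3.0000e-02 -1.7719e+02] [ 0.6 -0.9  5.6] [-0.157 -0.084  0.075] 0.169
```

Call:
{"api": "step_arm", "payload": {"rows": [[[-1,0,0,0,0,0,1.5],[-1,0,0,0,0,0,0]]]}}

```text
clock: 9.28
tool_pos: [0.5047, 0.2217, 0.2158]
orientation: [-90.0, 0.0, -175.7]
force: [-1.2, -1.0, 6.1]
opening: 0.053
```

```bash
python3 m.py
```

```text
9.275 [ -89.99    0.   -175.7 ] [-1.2 -1.   6.1] [-0.427  0.262 -0.029] 0.202
```

Call:
{"api": "step_arm", "payload": {"rows": [[[-1,0,0,0,0,0,1],[-1,0,0,0,0,0,0]]]}}

```text
clock: 9.52
tool_pos: [0.5046, 0.2215, 0.2158]
orientation: [-90.0, -0.0, -174.7]
force: [-1.0, -1.9, 6.5]
opening: 0.0538
```

```bash
python3 m.py
```

```text
9.525 [-8.9980e+01 -2.0000e-02 -1.7472e+02] [-1.  -1.9  6.5] [-0.63   0.468 -0.102] 0.228
```

Call:
{"api": "step_arm", "payload": {"rows": [[[-1,0,0,0,0,0,1],[-1,0,0,0,0,0,0]]]}}

```text
clock: 9.78
tool_pos: [0.5046, 0.2215, 0.2158]
orientation: [-90.0, -0.0, -173.7]
force: [-1.3, -1.6, 6.6]
opening: 0.0535
```

```bash
python3 m.py
```

```text
9.775 [-8.9980e+01 -2.0000e-02 -1.7373e+02] [-1.3 -1.6  6.6] [-0.697  0.516 -0.256] 0.381
```

Call:
{"api": "step_arm", "payload": {"rows": [[[-1,0,0,0,0,0,0.5],[-1,0,0,0,0,0,0]]]}}

```text
clock: 10.02
tool_pos: [0.5046, 0.2215, 0.2158]
orientation: [-90.0, -0.0, -173.3]
force: [-1.7, -2.6, 7.7]
opening: 0.0536
```

```bash
python3 m.py
```

```text
10.025 [-8.9980e+01 -2.0000e-02 -1.7325e+02] [-1.7 -2.6  7.7] [-0.73   0.482 -0.402] 0.441
```

Call:
{"api": "step_arm", "payload": {"rows": [[[-1,0,0,0,0,0,-1.5],[-1,0,0,0.1,0,0,0],[-1,0,0,0.1,0,0,0],[-1,0,0,0,0,0,0]]]}}

```text
clock: 10.52
tool_pos: [0.5043, 0.2217, 0.2169]
orientation: [-90.0, -0.1, -174.7]
force: [-0.4, -0.9, -2.4]
opening: 0.0536
```

```bash
python3 m.py
```

```text
10.525 [-8.9980e+01 -9.0000e-02 -1.7474e+02] [-0.4 -0.9 -2.4] [-0.212  0.127 -0.08 ] 0.063
```

Call:
{"api": "step_arm", "payload": {"rows": [[[-1,0,0,0.1,0,0,0],[-1,0,0,0,0,0,0]]]}}

```text
clock: 10.78
tool_pos: [0.5044, 0.2216, 0.2183]
orientation: [-90.0, -0.1, -174.8]
force: [-1.6, -1.0, -2.3]
opening: 0.0535
```

```bash
python3 m.py
```

```text
10.775 [-8.9970e+01 -5.0000e-02 -1.7475e+02] [-1.6 -1.  -2.3] [-0.419  0.433 -0.033] 0.067
```

Call:
{"api": "step_arm", "payload": {"rows": [[[-1,0,0,0.1,0,0,0],[-1,0,0,0.1,0,0,0],[-1,0,0,0.1,0,0,0],[-1,0,0,0,0,0,0]]]}}

```text
clock: 11.28
tool_pos: [0.5048, 0.2217, 0.2218]
orientation: [-90.0, 0.0, -174.8]
force: [-0.7, -2.4, -0.5]
opening: 0.0538
```

```bash
python3 m.py; python3 -c "
from h import *
cv2.imwrite('pics/s5.png',cv2.resize(ctrl.snapshot('side')[110:215,250:345],None,fx=5,fy=5,interpolation=cv2.INTER_CUBIC))"
```

```text
11.275 [-8.9990e+01  1.0000e-02 -1.7475e+02] [-0.7 -2.4 -0.5] [-1.024  0.55  -0.039] 0.067
```

View pics/s5.png

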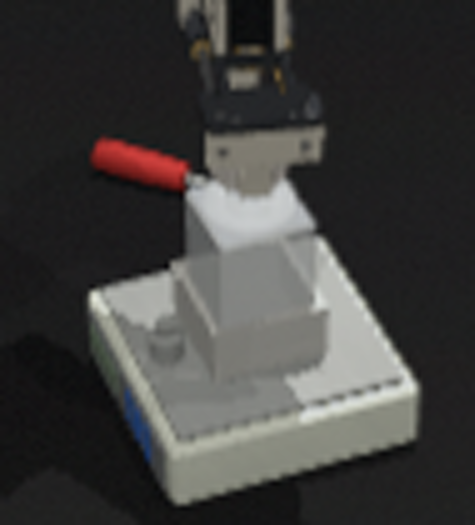

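Call:
{"api": "step_arm", "payload": {"rows": [[[-1,0,0,0.3,0,0,0],[-1,0,0,0.3,0,0,0],[-1,0,0,0.3,0,0,0],[-1,0,0,0.3,0,0,0],[-1,0,0,0.4,0,0,0],[-1,0,0,0.6,0,0,0],[-1,0,0,1.5,0,0,0],[-1,0,0,0,0,0,0]]]}}

```text
clock: 12.32
tool_pos: [0.5056, 0.2223, 0.2604]
orientation: [-90.1, 0.2, -174.7]
force: [-0.9, 0.5, -1.6]
opening: 0.0533
```

```bash
python3 m.py; python3 -c "
from h import *
cv2.imwrite('pics/s6.png',cv2.resize(ctrl.snapshot('side')[80:215,250:345],None,fx=4,fy=4,interpolation=cv2.INTER_CUBIC))"
```

```text
12.325 [-9.0090e+01  1.5000e-01 -1.7474e+02] [-0.9  0.5 -1.6] [-0.006 -0.022  0.019] -0.0
```

View pics/s6.png

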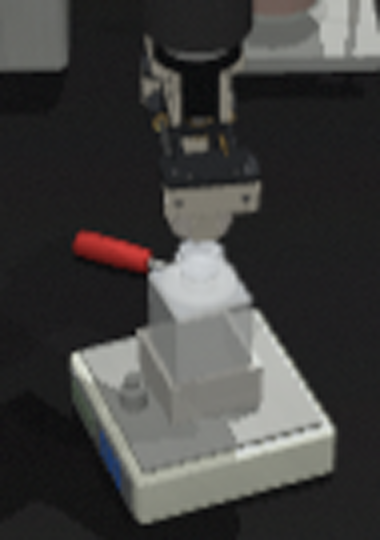

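Call:
{"api": "step_arm", "payload": {"rows": [[[-1,0,0,3,0,0,0],[-1,0.3,-2,0,0,0,0],[-1,0.7,-4.5,0,0,0,0],[-1,0.7,-4.5,0,0,0,0],[-1,0.7,-4.5,0,0,0,0],[-1,0.7,-4.5,0,0,0,0],[-1,0.7,-4.5,0,0,0,0],[-1,0.7,-4.5,0,0,0,0],[-1,0.7,-4.5,0,0,0,0],[-1,0.7,-4.5,0,0,0,0],[-1,0.4,-4,0,0,0,0],[-1,0,-2.4,0,0,0,0]]]}}

```text
clock: 13.88
tool_pos: [0.567, -0.2244, 0.2872]
orientation: [-90.0, -0.1, -174.8]
force: [1.2, 0.7, -0.0]
opening: 0.0535
```

Call:
{"api": "step_arm", "payload": {"rows": [[[-1,0,0,0,0,0,0],[-1,0,0,0,0,0,0]]]}}

```text
clock: 14.12
tool_pos: [0.5673, -0.2221, 0.2879]
orientation: [-90.0, -0.0, -174.8]
force: [-0.2, 0.0, -0.8]
opening: 0.0534
```

```bash
python3 m.py; python3 -c "
from h import *
im=ctrl.snapshot('wrist');c=cam('wrist')
p=ctrl.get_obs()['tool_pos'];print(p)
for q in((.569,-.222,.003),(.569,-.222,.039)):
  u,v=proj(c,q);print(u,v);cv2.circle(im,(int(u),int(v)),4,(0,0,255),-1)
cv2.imwrite('pics/w7.png',im)"
```

```text
14.125 [-9.0030e+01 -4.0000e-02 -1.7478e+02] [-0.2  0.  -0.8] [-0.022 -0.025 -0.057] 0.023
[ 0.56749393 -0.2217411   0.28820711]
320.1639568640805 166.7880430814222
320.18923031304166 171.58413325839308
```

View pics/w7.png

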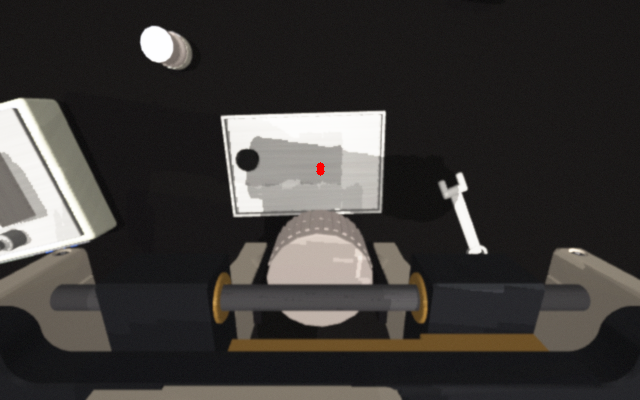

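Call:
{"api": "step_arm", "payload": {"rows": [[[-1,0,0,-3,0,0,0],[-1,0,0,-5,0,0,0],[-1,0,0,-5,0,0,0],[-1,0,0,-5,0,0,0],[-1,0,0,-4,0,0,0],[-1,0,0,-2.5,0,0,0],[-1,0,0,-1.5,0,0,0],[-1,0,0,-1,0,0,0],[-1,0,0,0,0,0,0],[-1,0,0,0,0,0,0]]]}}

```text
clock: 15.42
tool_pos: [0.5685, -0.2222, 0.0196]
orientation: [-90.0, 0.1, -174.7]
force: [0.6, 0.2, -0.3]
opening: 0.0536
```

```bash
python3 m.py
```

```text
15.425 [-8.9980e+01  9.0000e-02 -1.7474e+02] [ 0.6  0.2 -0.3] [-0.084 -0.057  0.008] -0.0
```

Call:
{"api": "step_arm", "payload": {"rows": [[[-1,0,0,-0.2,0,0,0],[-1,0,0,-0.2,0,0,0],[-1,0,0,-0.2,0,0,0],[-1,0,0,-0.15,0,0,0],[-1,0,0,0,0,0,0]]]}}

```text
clock: 16.05
tool_pos: [0.5677, -0.2222, 0.0108]
orientation: [-90.0, -0.0, -174.8]
force: [0.5, 0.2, -1.0]
opening: 0.0529
```

Call:
{"api": "step_arm", "payload": {"rows": [[[-1,0,0,-0.1,0,0,0],[-1,0,0,0,0,0,0]]]}}

```text
clock: 16.3
tool_pos: [0.5678, -0.2222, 0.01]
orientation: [-90.0, 0.0, -174.7]
force: [0.1, -0.3, 0.1]
opening: 0.0536
```

Call:
{"api": "step_arm", "payload": {"rows": [[[-1,0,0,-0.05,0,0,0],[-1,0,0,0,0,0,0]]]}}

```text
clock: 16.55
tool_pos: [0.5678, -0.2222, 0.0099]
orientation: [-90.0, 0.0, -174.7]
force: [-1.7, 0.8, 4.1]
opening: 0.0533
```

Call:
{"api": "step_arm", "payload": {"rows": [[[0.3,0,0,0,0,0,0],[0.4,0,0,0,0,0,0],[0.5,0,0,0,0,0,0],[0.55,0,0,0,0,0,0],[0.55,0,0,0,0,0,0]]]}}

```text
clock: 17.18
tool_pos: [0.5678, -0.2222, 0.0095]
orientation: [-90.0, -0.0, -174.7]
force: [0.1, 0.1, 0.4]
opening: 0.0676
```

Call:
{"api": "step_arm", "payload": {"rows": [[[0.55,0,0,0.5,0,0,0],[0.55,0,0,1,0,0,0],[0.55,0,0,2,0,0,0],[0.55,0,0,4,0,0,0],[0.55,0,0,5,0,0,0],[0.55,0,0,5,0,0,0],[0.55,0,0,3,0,0,0],[0.55,0,0,0,0,0,0],[0.55,0,0,0,0,0,0]]]}}

```text
clock: 18.3
tool_pos: [0.5674, -0.222, 0.2146]
orientation: [-90.0, 0.0, -174.8]
force: [0.4, -0.3, 0.1]
opening: 0.0682
```

```bash
python3 m.py; python3 -c "
from h import *
a=ctrl.snapshot('wrist');b=ctrl.snapshot('side')
B=cv2.resize(b[100:320,250:430],None,fx=2,fy=2,interpolation=cv2.INTER_CUBIC)
A=cv2.resize(a[50:350,120:520],(400,300));A=cv2.copyMakeBorder(A,0,140,0,0,cv2.BORDER_CONSTANT)
cv2.imwrite('pics/f.png',np.hstack([A,B]))"
```

```text
18.3 [-9.0020e+01  1.0000e-02 -1.7476e+02] [ 0.4 -0.3  0.1] [-0.094 -0.001 -0.021] -0.001
```

View pics/f.png

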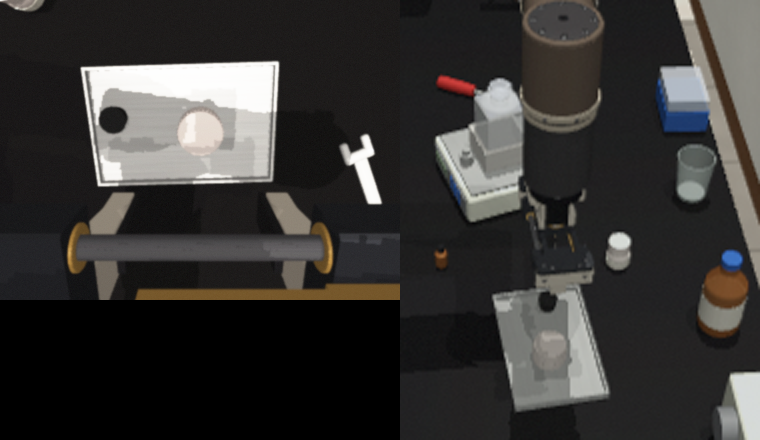

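The final picture shows the cap upright in the middle of the tray at (200,131) in the left crop, away from the stopper at (113,120). The bottle is standing in its holder at (500,120) in the right crop. The gripper touches nothing, so I'm handing in.

```bash
python3 -c "
from h import *
print(ctrl.close_job())"
```

```text
the job is handed in; nothing more can be done
None
```

The cap is off the bottle and standing open side down on the tray floor. I handed the job in at about 18 s, with the gripper clear.

- **Loosening:** I gripped the cap at its upper part and broke it loose with a quick anticlockwise twist. The torque read up to about 0.8 N m, then fell to about zero.
- **Finding the stop:** I spun it on gently. The stop came at about 114° from the start (2.0 rad), counting on no slip in the grip. Torque there rose to about 0.3 to 0.4 N m, and I went no further.
- **Lifting:** I backed off 1.5° and lifted the cap straight up. The upward pull peaked at about 2.4 N in my readings, below the bottle's 7.4 N weight. The pictures show the bottle still seated in its holder.
- **Setting down:** The cap touched the tray floor with about 4 N. The last picture shows it clear of the stopper.

**Departures and uncertain readings:**
- One grasp was enough, although the brief expected several.
- Grip force was stated as half the maximum, about 30 N, below the 40 N slip figure. I saw no sign of slip, but I didn't measure the cap's rotation separately.
- During the hard twist, brief side and vertical forces of up to 13 N showed, with tilting moments of up to about 4 N m. They dropped away as soon as the cap was loose.

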